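# Hold the last footstool leg in its corner for screwing

### The job

The footstool lies upside down on the bench and one corner still lacks its leg. Pull the square-headed leg up out of the rack, stand its square head on the seat in that empty corner, upright, and press it outwards so that it bears flat on both rails at once. Finish while you are still gripping the leg and pressing it against both rails, so that I can drive the screws from outside; leave the other two turned pieces standing in the rack.

Things in the scene. Friction and masses are not known exactly. Their poses are not given: they have to be found in the camera images.
- leg: Loose pale wooden leg, head down in any one of the rack's sockets, 130 mm long, about 0.13 kg: square head 36 x 36 x 56 mm at the bottom, neck and bead (33 mm wide) up to 70 mm, round shaft 28 mm in diameter from 73 to 116 mm, tapered foot on top. Origin: centre of the head's end face (its lowest face); z up the leg, x and y square to the head's faces. Heights are above the origin.
- rack: Dark wooden beam fixed to the bench, 276 x 78 x 50 mm high, that holds turned pieces upright in three square sockets 39 mm wide and 40 mm deep, in a row along its x, at -90, 0 and +90 mm. Origin: centre of its underside, z up.
- stool: Footstool lying upside down, fixed. Seat board on the bench: 220 (x) by 260 (y), 18 mm thick; on it four rails 14 mm thick, 52 mm high (tops 70 mm above the bench), 168 (x) by 208 (y) inside. Three corners have legs like the loose one, up to 148 mm above the bench. Origin: centre of the seat, on the bench, z up; the empty corner is that of +x and -y.
- far_rail: The stool's rail on its +x side, along y, the long one farther from the robot, with pilot holes near the empty corner. Origin: middle of its lower edge on the seat, half-way through its thickness, 91 mm from the stool's centre; axes as the stool's. Wood rubs on wood with a friction coefficient of 0.5 to 0.7.
- right_rail: The stool's rail on its -y side, along x, the short one on the right, with pilot holes near the empty corner. Origin: middle of its lower edge on the seat, half-way through its thickness, 111 mm from the stool's centre; axes as the stool's.
- open_corner (a point): Point on the seat (18 mm above the bench) in the empty corner where the leg's origin lies when the head touches both rails: 18 mm inside the inner face of each of the two rails. Axes as the stool's; the corner itself lies from here in the direction +x, -y.
- finial: Bystander: turned piece with a round lower end 36 mm in diameter, 118 mm tall, standing in another socket of the rack. Origin: centre of its lower end.
- spindle: Bystander: turned piece with a round lower end 36 mm in diameter, 148 mm tall, standing in the third socket of the rack. Origin: centre of its lower end.
Not all that is in view belongs to the job. Leave any blue look-alike of the leg alone.

How it is judged:
By the outcome, as a careful person would: the job done as asked, in the order asked, and still so for the second after the job is handed in, while the arm keeps its last pose, push and grip.
It also fails if it takes over 51 s, if anything falls off the work surface, if the arm or the gripper's body presses on something with over 40 N, if the wrist force passes 120 N, or if a joint passes its speed limit or range.

### The arm

A 7-joint arm with a two-finger parallel gripper is mounted at the origin on a cart in front of the work surface, level with it; the furniture and walls round the work are solid. World frame = base frame: x ahead of the robot, y to its left, z up, the work surface at z = 0. Lengths are in m, angles in degrees, forces in N, time in s.
With the tool pointing down it reaches from about 0.425 to 0.875 m from the base axis. Payload 4.7 kg.
Tool frame: the origin (TCP) lies on the centre line of the jaws, within the pads' length; the fingertips stand 8 mm ahead of it and the grasp point (between the pads) lies 11 mm behind it; z points along the fingers, y is the direction in which the jaws open and shut (so a half turn about z gives the same grasp; the last joint's range is limited). The gripper opens to 87 mm and grips with 3 to 60 N. Pads are 19 mm wide; open, the fingers measure 117 mm over their backs; the gripper's body (75 mm by 190 mm) begins 51 mm behind the grasp point.
Start: joints at [75.292, 18.392, -4.016, 83.108, 1.295, 78.541, -3.26], TCP at [0.174, -0.626, 0.231] pointing down, gripper open.
Joint ranges: [-163.93, 163.93], [-17.29, 119.83], [-79.2, 71.16], [3.27, 140.29], [-89.18, 269.18], [5.43, 117.66], [-154.24, 154.24]. Speed limits (degrees/s): [147.25, 147.25, 180, 180, 180, 180, 180].

### API

Orientations are given as [roll, pitch, yaw] about the fixed x, y, z axes, in that order (R = Rz(yaw) Ry(pitch) Rx(roll)).
In Python, from cell import env gives the robot as it stands. The module is installed in compiled form; this text tells all that it offers.
- The arm moves only by the tool move_arm, never from a script. Its argument "steps" is a list of rows, each a list of 2 entries, a list of its own where there are three numbers: the shift along the tool's x, y, z in m, then the turn about the tool's z in rad. A call has 1 to 20 rows; each row is the pose to reach, as a shift and turn from the pose commanded when the call began, along the tool's axes at that moment; what a row does not reach only later rows make up. A row lasts 1/8 s, in which the tool goes at most 62.5 mm and 10.7 degrees, less where a joint would pass 70% of its speed; a pose out of reach is approached as far as the arm can. A call with a gripper value outside its range is refused whole. "hand" is the closure, from -1 (fully open) to 1 (shut), set as the call begins (left out, the last holds). The fingers move at their own pace and stop on an object; "squeeze" is the grip in N (left out, the last holds). Time passes only in rows, so rows that repeat a pose let the fingers close. It gives the time, the measured TCP pose, the force and the opening at its end, in the units of the state.
- env.get_obs(): the state, without advancing time (a new reading comes with each control period).
- env.read_camera(name): name is "scene" or "side" or "wrist"; returns (picture, depth): 480x640x3 uint8, red, green, blue; 480x640 float32, m along the optical axis (not along the pixel's ray), 0 where there is no reading.
- env.calibration(name): a dict with "intrinsics" (3x3 intrinsics, pixels), "position" and "orientation" of the camera in the world; the wrist camera has in their place "mount" (4x4, takes a point from camera to tool coordinates, whose origin is the TCP and whose axes are the flange's). Camera axes: x right, y up, looking along -z (the intrinsics and any distortion apply to the point x, -y, -z); pixel columns grow to the right and rows downward; lengths in m; the calibration is good to about 2 mm. A picture is of the moment at which its call begins: read the wrist's pose just before it. calibration takes no time and is no camera call.
- env.sign_off(): hands the job in, once; it reports no verdict.
Trained networks look in the newest picture that a camera, given by its name, has taken for a name from the list of things; names that differ only in an ending like _2 or _b are one class to them, and where a whole thing is asked for, a point or a joint stands for the part that bears it (a point fixed in the world has none). Each returns a list of dicts, best first, with "conf" (0 to 1); they miss things now and then, are a little off and sometimes report something else, mostly with a low value. They report only what shows in the picture. A call takes as long as a camera call. They do not tell look-alikes from the thing itself.
- env.cut_out(camera, query): "region" (480x640 bool, what is visible of it) and "uv" ([column, row] in pixels, amid what is visible of it).
The state is a dict: "time_s": time; "qpos": joint angles; "joint_velocities": joint speeds; "effort": joint torques, N m; "tool_pos": TCP position; "tool_rot": TCP orientation; "force": force on the tool from outside, world axes, zero at the start; "wrist_torque": the same for the moment, N m; "grip_width": finger opening in m.
Only numpy, scipy, OpenCV 4.12 (cv2) and the standard library are available. Lean on these libraries where they do the work, as an engineer would, in place of code of your own. Each camera call takes 0.05 s, during which the arm holds its last target. There are 200 camera calls.

## Working session

There is one attempt and no reset: what is moved stays moved. The work goes in short steps, Python scripts to look and compute and a tool call to move; the robot and the scene stay as the last step left them, time stands still between calls to the robot, and variables do not carry over. Pictures are saved under pics/ and viewed, about 8 in all and at most 12, crops included, and the job is handed in when it is done.

Besides the shell and the picture viewer there is one more tool, called after "Emit:" by a JSON object that holds its "op" and its "data", one argument or row to a line. move_arm: Moves the arm, as the interface text tells. Its arguments: {"type":"object","properties":{"steps":{"type":"array"},"hand":{"type":"number"},"squeeze":{"type":"number"}},"required":["steps"]}

```bash
mkdir -p pics; cat > h.py <<'E'
from cell import env
import numpy as np, cv2
from scipy.spatial.transform import Rotation as R
def cam(name):
    o=env.get_obs(); c=env.calibration(name); p,d=env.read_camera(name)
    K=np.array(c["intrinsics"])
    if "mount" in c:
        T=np.eye(4);T[:3,:3]=R.from_euler('xyz',o["tool_rot"],degrees=True).as_matrix();T[:3,3]=o["tool_pos"]
        M=T@np.array(c["mount"])
    else:
        M=np.eye(4);q=np.array(c["orientation"])
        M[:3,:3]=q if q.shape==(3,3) else R.from_euler('xyz',q,degrees=True).as_matrix()
        M[:3,3]=c["position"]
    return p,d,K,M,c
def pts(d,K,M):
    v,u=np.mgrid[:480,:640]
    x=(u-K[0,2])/K[0,0]*d; y=(v-K[1,2])/K[1,1]*d
    P=np.stack([x,-y,-d],-1)@M[:3,:3].T+M[:3,3]
    P[d<=0]=np.nan
    return P
E
python3 - <<'E'
from h import *
o=env.get_obs();print(o)
for n in ["scene","side"]:
    p,d,K,M,c=cam(n); print(n,c)
    P=pts(d,K,M); np.savez(f"{n}.npz",p=p,P=P,K=K,M=M)
    q=p.copy()
    for k,col in [("leg",(255,0,0)),("rack",(0,255,0)),("stool",(0,0,255)),("finial",(255,255,0)),("spindle",(255,0,255))]:
        for r in env.cut_out(n,k):
            m=r["region"]; print(n,k,round(r["conf"],2),np.round(r["uv"]),m.sum(),np.nanmedian(P[m],0).round(3),np.nanmin(P[m],0).round(3),np.nanmax(P[m],0).round(3))
            if r["conf"]>.3: cv2.drawContours(q,cv2.findContours(m.astype(np.uint8),0,2)[0],-1,col,1)
    cv2.imwrite(f"pics/{n}1.png",q[:,:,::-1])
E
```

```text
{'time_s': 0.0, 'qpos': array([75.29146768, 18.43918557, -4.0150126 , 83.1760565 ,  1.29630452,
       78.54367539, -3.26099711]), 'joint_velocities': array([-0.00770295,  0.0105881 ,  0.01032215,  0.06322085, -0.08269512,
        0.04050357,  0.04030812]), 'effort': array([ 1.49911205e-05, -4.91287529e+01, -4.03597103e-01, -3.12532425e+01,
       -6.38019713e-02,  4.37625451e-02,  1.61838766e-04]), 'tool_pos': array([ 0.17366983, -0.6257819 ,  0.22944993]), 'tool_rot': array([-1.79886403e+02,  7.42819056e-03,  1.55170858e+01]), 'force': array([ 0.27404884, -0.18726911, -0.63101941]), 'wrist_torque': array([-0.06549097, -0.00195663, -0.02262888]), 'grip_width': 0.08716384447073897}
scene {'intrinsics': array([[529.47311527,   0.        , 326.46993454],
       [  0.        , 529.47311527, 244.20578516],
       [  0.        ,   0.        ,   1.        ]]), 'position': array([0.14537675, 0.62357675, 0.42686554]), 'orientation': array([  65.02493571,   -1.35347308, -148.94617026])}
scene leg 0.94 [276. 219.] 1055 [ 0.673 -0.092  0.069] [ 0.66  -0.197  0.011] [ 0.771 -0.082  0.13 ]
scene 
[... 1197 characters left out ...]

side leg 0.62 [287. 203.] 1074 [ 0.674 -0.092  0.058] [ 0.661 -0.281 -0.002] [ 0.788 -0.083  0.133]
side rack 0.97 [376. 200.] 4110 [ 0.519 -0.187  0.047] [ 0.38  -0.318 -0.001] [ 0.664 -0.103  0.088]
side rack 0.18 [382. 178.] 543 [ 0.519 -0.206  0.086] [ 0.504 -0.367 -0.001] [ 0.575 -0.192  0.129]
side stool 0.6 [307. 313.] 20975 [0.529 0.126 0.034] [ 0.408 -0.083 -0.006] [0.694 0.248 0.151]
side finial 0.63 [381. 179.] 530 [ 0.519 -0.206  0.086] [ 0.504 -0.367 -0.001] [ 0.575 -0.197  0.129]
side finial 0.26 [308. 311.] 21148 [0.53  0.125 0.034] [ 0.408 -0.136 -0.018] [0.719 0.248 0.151]
side spindle 0.84 [423. 184.] 794 [ 0.431 -0.195  0.1  ] [ 0.414 -0.484 -0.046] [ 0.462 -0.181  0.16 ]
```

View pics/side1.png

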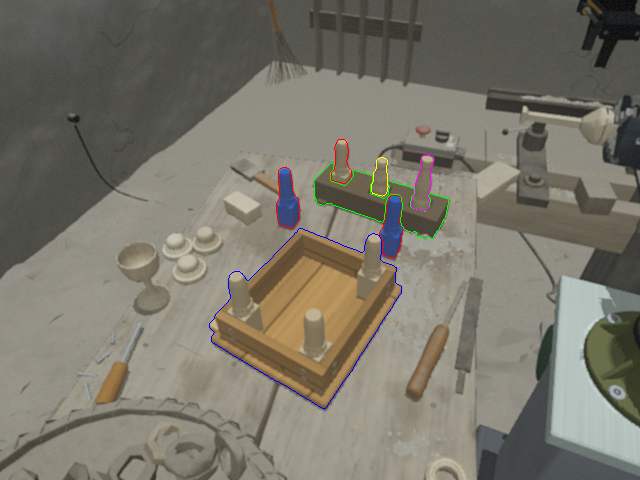

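View pics/scene1.png

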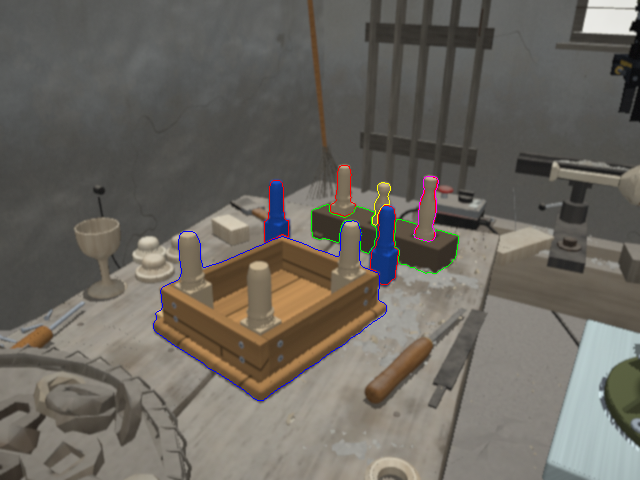

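```bash
python3 - <<'E'
from h import *
for n in ["side","scene"]:
    f=np.load(n+".npz");P=f["P"];p=f["p"].astype(int)
    x,y,z=P[...,0],P[...,1],P[...,2]
    m=(x>.36)&(x<.75)&(y>-.08)&(y<.3)&(abs(z-.07)<.004)
    k=cv2.morphologyEx(m.astype(np.uint8),cv2.MORPH_OPEN,np.ones((2,2)))
    nl,l,st,_=cv2.connectedComponentsWithStats(k); i=1+st[1:,4].argmax(); m=l==i
    r=cv2.minAreaRect(P[m][:,:2].astype(np.float32)*1000); print(n,"rails",m.sum(),r,np.median(z[m]), cv2.boxPoints(r).round(1).tolist())
    m=(x>.36)&(x<.7)&(y<-.1)&(y>-.34)&(abs(z-.05)<.004)&(p.sum(-1)<260)
    r=cv2.minAreaRect(P[m][:,:2].astype(np.float32)*1000); print(n,"rack",m.sum(),r,np.median(z[m]), cv2.boxPoints(r).round(1).tolist())
    # leg slices
    m=(abs(x-.607)<.04)&(abs(y+.22)<.04)&(z>.07)&(z<.16)
    for a,b in [(.055,.066),(.085,.12),(.13,.145)]:
        s=(abs(x-.607)<.03)&(abs(y+.22)<.03)&(z>a)&(z<b); print(a,s.sum(),np.c_[P[s].min(0),P[s].mean(0),P[s].max(0)].round(4).tolist())
E
```

```text
side rails 2735 ((476.6838684082031, 124.7786865234375), (341.2100524902344, 165.59278869628906), 50.749507904052734) nan [[304.6000061035156, 45.099998474121094], [432.8999938964844, -59.70000076293945], [648.7000122070312, 204.5], [520.5, 309.29998779296875]]
side rack 267 ((523.0101318359375, -167.68267822265625), (134.38070678710938, 281.5365295410156), 89.73363494873047) 0.048567883237077836 [[381.8999938964844, -234.1999969482422], [663.5, -235.5], [664.0999755859375, -101.0999984741211], [382.6000061035156, -99.80000305175781]]
0.055 106 [[0.5918, 0.6058, 0.6296], [-0.2428, -0.2157, -0.2042], [0.0553, 0.0612, 0.066]]
0.085 194 [[0.5972, 0.6078, 0.6234], [-0.2349, -0.2169, -0.2103], [0.0851, 0.1029, 0.1199]]
0.13 106 [[0.5985, 0.6094, 0.622], [-0.239, -0.2219, -0.2131], [0.1301, 0.1374, 0.1424]]
scene rails 2988 ((479.3638916015625, 107.7935791015625), (344.0408020019531, 176.86839294433594), 56.9312744140625) nan [[311.3999938964844, 11.899999618530273], [459.6000061035156, -84.5999984741211], [647.2999877929688, 203.6999969482422], [499.1000061035156, 300.20001220703125]]
scene rack 1492 ((521.5670166015625, -180.024658203125), (159.9578399658203, 282.9713439941406), 89.99356079101562) 0.04949306713425661 [[380.1000061035156, -260.0], [663.0, -260.0], [663.0999755859375, -100.0999984741211], [380.1000061035156, -100.0]]
0.055 152 [[0.5892, 0.6046, 0.6307], [-0.2431, -0.2155, -0.204], [0.0551, 0.0611, 0.0659]]
0.085 243 [[0.595, 0.6052, 0.6212], [-0.2336, -0.217, -0.2088], [0.0854, 0.1022, 0.1197]]
0.13 93 [[0.5966, 0.6069, 0.6198], [-0.2344, -0.2205, -0.2121], [0.1301, 0.1359, 0.1404]]
```

```bash
cat > fit.py <<'E'
from h import *
from scipy.optimize import least_squares
def loc(q,t): c,s=np.cos(t[2]),np.sin(t[2]); d=q-t[:2]; return np.c_[c*d[:,0]+s*d[:,1],-s*d[:,0]+c*d[:,1]]
def sd(l,hx,hy):
    a=np.abs(l)-[hx,hy]; return np.hypot(*np.maximum(a,0).T)+np.minimum(a.max(1),0)
def stool(t,q): l=loc(q,t); return np.minimum(abs(sd(l,.098,.118)),abs(sd(l,.084,.104)))
def rack(t,q): return sd(loc(q,t),.138,.039)
def fit(f,q,g,tol=.0015):
    b=None
    for dx in (-.02,0,.02):
      for dy in (-.02,0,.02):
       for a in np.radians([-40,-25,-10,0,10,25,40]):
        r=least_squares(f,np.array(g)+[dx,dy,a],args=(q,),loss='cauchy',f_scale=tol)
        if b is None or r.cost<b.cost: b=r
    return b
def edges(P,lo,hi,x0,x1,y0,y1):
    q=P.reshape(-1,3); q=q[~np.isnan(q[:,0])]
    return q[(q[:,2]>lo)&(q[:,2]<hi)&(q[:,0]>x0)&(q[:,0]<x1)&(q[:,1]>y0)&(q[:,1]<y1)][:,:2]
E
python3 - <<'E'
from fit import *
for n in ["side","scene"]:
    P=np.load(n+".npz")["P"]
    q=edges(P,.026,.064,.38,.73,-.06,.3)[::4]; b=fit(stool,q,[.535,.11,0]); t=b.x
    l=loc(q,t); oc=t[:2]+np.array([[np.cos(t[2]),-np.sin(t[2])],[np.sin(t[2]),np.cos(t[2])]])@[.066,-.086]
    print(n,"stool",t[:2].round(4),np.degrees(t[2]).round(2),b.cost,np.median(b.fun),"corner",oc.round(4))
    q=edges(P,.012,.046,.36,.69,-.27,-.13); b=fit(lambda t,q:abs(rack(t,q)),q[::3],[.522,-.21,0]);t=b.x
    print("rack",t[:2].round(4),np.degrees(t[2]).round(2),np.median(abs(b.fun)), t[:2]+.09*np.array([np.cos(t[2]),np.sin(t[2])]))
E
```

```text
side stool [0.5365 0.103 ] -9.04 0.0006816267336811431 0.0003927563186506139 corner [0.5882 0.0077]
rack [ 0.5222 -0.2162] -6.96 0.0007687933816751293 [ 0.61155695 -0.22708632]
scene stool [0.5358 0.1034] -9.09 0.0008779667166078317 0.00046541616110498674 corner [0.5874 0.008 ]
rack [ 0.5211 -0.2157] -6.92 0.0007844014586300338 [ 0.61044194 -0.22653846]
```

```bash
cat >> h.py <<'E'
def delta(x,y,z,yaw):
    o=env.get_obs(); r=R.from_euler('xyz',o["tool_rot"],degrees=True)
    print("pos",o["tool_pos"].round(4),"rot",o["tool_rot"].round(2),"F",o["force"].round(1),"t",round(o["time_s"],2))
    print("shift",r.inv().apply(np.array([x,y,z])-o["tool_pos"]).round(4),"turn",np.radians(-(yaw-o["tool_rot"][2])).round(4))
E
python3 - <<'E'
from h import *
delta(.611,-.227,.23,36)
for n in ["side","scene"]:
    P=np.load(n+".npz")["P"].reshape(-1,3)
    a,b=np.array([.174,-.626]),np.array([.611,-.227]);u=(b-a)/np.linalg.norm(b-a)
    d=P[:,:2]-a; s=d@u; w=abs(d@[-u[1],u[0]])
    for k in np.arange(-.1,.75,.1):
        m=(s>k)&(s<k+.1)&(w<.12)&(P[:,2]<.5); print(n,k.round(1),m.sum(),np.nanmax(P[m,2]) if m.any() else None)
E
```

```text
pos [ 0.1738 -0.6263  0.2306] rot [180.     0.    15.52] F [-0.4  0.3 -0.9] t 0.6
shift [ 5.281e-01 -2.678e-01  5.000e-04] turn -0.3575
side -0.1 3177 0.3402571999610344
side 0.0 7088 0.3565565695729728
side 0.1 4672 0.1316602949559149
side 0.2 2330 0.059989596613127305
side 0.3 1749 0.014516238764997746
side 0.4 728 0.05354882899496738
side 0.5 2920 0.14232539361392582
side 0.6 3351 0.14243379084716162
side 0.7 3360 0.13333595461455428
scene -0.1 1625 0.3346910508949883
scene 0.0 6563 0.4365416899082873
scene 0.1 6707 0.13152336984436236
scene 0.2 4090 0.05850843757056595
scene 0.3 1508 0.011903618481902523
scene 0.4 179 0.05186951995646555
scene 0.5 1929 0.1403328984172611
scene 0.6 2179 0.14040250031735968
scene 0.7 2085 0.13003828290677827
```

Emit:
{"op": "move_arm", "data": {
  "steps": [
    [[0.02, -0.01, 0], -0.02],
    [[0.06, -0.03, 0], -0.05],
    [[0.1, -0.05, 0], -0.08],
    [[0.14, -0.07, 0], -0.11],
    [[0.18, -0.09, 0], -0.14],
    [[0.22, -0.11, 0], -0.17],
    [[0.26, -0.13, 0], -0.2],
    [[0.3, -0.15, 0], -0.23],
    [[0.34, -0.17, 0], -0.26],
    [[0.38, -0.19, 0], -0.29],
    [[0.42, -0.21, 0], -0.32],
    [[0.46, -0.23, 0], -0.34],
    [[0.49, -0.25, 0], -0.3575],
    [[0.51, -0.26, 0], -0.3575],
    [[0.528, -0.268, 0], -0.3575],
    [[0.528, -0.268, 0], -0.3575],
    [[0.528, -0.268, 0], -0.3575]
  ],
  "hand": -1
}}

```text
time_s: 2.72
tool_pos: [0.6101, -0.2284, 0.2304]
tool_rot: [180.0, 0.1, 35.9]
force: [-0.3, 0.6, -0.1]
grip_width: 0.0869
```

```bash
python3 - <<'E'
from h import *
p,d,K,M,c=cam("wrist");P=pts(d,K,M);cv2.imwrite("pics/w1.png",p[:,:,::-1])
print(c["mount"])
s=(abs(P[...,0]-.611)<.04)&(abs(P[...,1]+.227)<.04)
for a,b in [(.125,.15),(.085,.12),(.053,.066)]:
    m=s&(P[...,2]>a)&(P[...,2]<b);print(a,m.sum(),np.c_[P[m].min(0),P[m].mean(0),P[m].max(0)].round(4).tolist() if m.any() else 0)
delta(.611,-.227,.094,36)
E
```

```text
[[-3.99034683e-04  9.69236578e-01  2.46130648e-01  6.76919021e-02]
 [ 9.99999524e-01  1.67589795e-04  9.61279446e-04  3.20161205e-04]
 [ 8.90458217e-04  2.46130915e-01 -9.69236184e-01 -1.55186077e-01]
 [ 0.00000000e+00  0.00000000e+00  0.00000000e+00  1.00000000e+00]]
0.125 1439 [[0.5989, 0.6139, 0.6254], [-0.2392, -0.224, -0.2117], [0.125, 0.1379, 0.1429]]
0.085 326 [[0.6064, 0.6208, 0.6255], [-0.2352, -0.2189, -0.2115], [0.0851, 0.1033, 0.1199]]
0.053 206 [[0.5891, 0.6206, 0.6509], [-0.2601, -0.22, -0.1995], [0.053, 0.0615, 0.066]]
pos [ 0.61   -0.2286  0.2305] rot [1.7998e+02 7.0000e-02 3.5860e+01] F [-0.3 -0.4 -1.3] t 2.77
shift [ 0.0019 -0.0008  0.1364] turn -0.0024
```

View pics/w1.png

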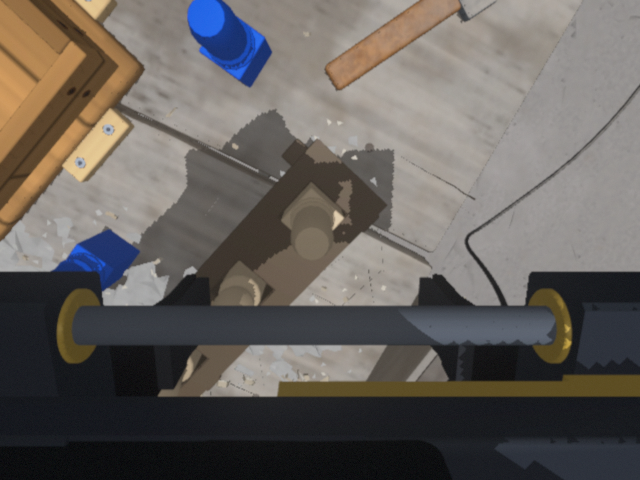

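Emit:
{"op": "move_arm", "data": {
  "steps": [
    [[0.003, -0.001, 0.02], 0],
    [[0.003, -0.001, 0.045], 0],
    [[0.003, -0.001, 0.07], 0],
    [[0.003, -0.001, 0.095], 0],
    [[0.003, -0.001, 0.115], 0],
    [[0.003, -0.001, 0.128], 0],
    [[0.003, -0.001, 0.136], 0],
    [[0.003, -0.001, 0.136], 0],
    [[0.003, -0.001, 0.136], 0]
  ]
}}

```text
time_s: 3.9
tool_pos: [0.6134, -0.2244, 0.0954]
tool_rot: [179.9, -0.0, 36.0]
force: [0.5, 0.3, -0.1]
grip_width: 0.087
```

Emit:
{"op": "move_arm", "data": {
  "steps": [
    [[0, 0, 0], 0],
    [[0, 0, 0], 0],
    [[0, 0, 0], 0],
    [[0, 0, 0], 0],
    [[0, 0, 0], 0],
    [[0, 0, 0], 0],
    [[0, 0, 0], 0],
    [[0, 0, 0], 0]
  ],
  "hand": 1,
  "squeeze": 35
}}

```text
time_s: 4.9
tool_pos: [0.6127, -0.2243, 0.0945]
tool_rot: [-180.0, 0.0, 36.0]
force: [0.8, -0.2, 0.1]
grip_width: 0.0275
```

Emit:
{"op": "move_arm", "data": {
  "steps": [
    [[0, 0, -0.005], 0],
    [[0, 0, -0.015], 0],
    [[0, 0, -0.03], 0],
    [[0, 0, -0.045], 0],
    [[0, 0, -0.065], 0],
    [[0, 0, -0.09], 0],
    [[0, 0, -0.115], 0],
    [[0, 0, -0.135], 0],
    [[0, 0, -0.145], 0],
    [[0, 0, -0.15], 0],
    [[0, 0, -0.15], 0]
  ]
}}

```text
time_s: 6.28
tool_pos: [0.6126, -0.2243, 0.2441]
tool_rot: [-180.0, 0.0, 36.0]
force: [-0.1, -0.2, -2.0]
grip_width: 0.0273
```

```bash
python3 - <<'E'
from h import *
delta(.576,.020,.245,36)
p,d,K,M,c=cam("scene"); P=pts(d,K,M)
cv2.imwrite("pics/s2.png",cv2.resize(p[80:280,220:460,::-1],None,fx=3,fy=3,interpolation=2))
delta(.576,.020,.245,36)
o=env.get_obs()["tool_pos"]
for n in ("scene","side"):
    if n=="side":
        p,d,K,M,c=cam("side"); P=pts(d,K,M)
    q=P[(abs(P[...,0]-o[0])<.05)&(abs(P[...,1]-o[1])<.05)]
    for a in np.arange(.13,.25,.01):
        s=q[(q[:,2]>a)&(q[:,2]<a+.01)]; 
        if len(s)>5: print(n,a.round(2),len(s),s.min(0).round(4),s.max(0).round(4))
E
```

```text
pos [ 0.6126 -0.2243  0.2441] rot [-1.7997e+02  3.0000e-02  3.6000e+01] F [-0.1 -0.2 -2. ] t 6.28
shift [ 0.114  -0.2191 -0.0008] turn -0.0
pos [ 0.6124 -0.2242  0.2437] rot [-1.7994e+02  5.0000e-02  3.6010e+01] F [ 0.4  0.2 -0.9] t 6.33
shift [ 0.1141 -0.219  -0.0011] turn 0.0001
scene 0.16 135 [ 0.5889 -0.2401  0.1601] [ 0.6291 -0.2012  0.1699]
scene 0.17 141 [ 0.5891 -0.2405  0.17  ] [ 0.6293 -0.2045  0.18  ]
scene 0.18 148 [ 0.5892 -0.2434  0.18  ] [ 0.63   -0.205   0.1899]
scene 0.19 143 [ 0.589  -0.2398  0.19  ] [ 0.6298 -0.2029  0.2   ]
scene 0.2 147 [ 0.5895 -0.2403  0.2   ] [ 0.6307 -0.2015  0.2099]
scene 0.21 149 [ 0.5893 -0.2401  0.2101] [ 0.6308 -0.2043  0.22  ]
scene 0.22 85 [ 0.5931 -0.2282  0.22  ] [ 0.6249 -0.2072  0.2299]
scene 0.23 81 [ 0.5907 -0.2353  0.23  ] [ 0.6325 -0.197   0.2398]
scene 0.24 93 [ 0.5908 -0.234   0.2401] [ 0.632  -0.1989  0.25  ]
side 0.16 98 [ 0.5909 -0.2397  0.1601] [ 0.631  -0.2043  0.17  ]
side 0.17 106 [ 0.5911 -0.2387  0.1702] [ 0.6302 -0.2048  0.1799]
side 0.18 112 [ 0.5908 -0.243   0.18  ] [ 0.6307 -0.2047  0.19  ]
side 0.19 116 [ 0.5907 -0.2402  0.1901] [ 0.6299 -0.2026  0.1997]
side 0.2 115 [ 0.5905 -0.2403  0.2   ] [ 0.6304 -0.2049  0.2098]
side 0.21 150 [ 0.5907 -0.2415  0.2101] [ 0.6294 -0.2042  0.22  ]
side 0.22 74 [ 0.5946 -0.2296  0.22  ] [ 0.6241 -0.2088  0.23  ]
side 0.23 60 [ 0.5916 -0.2312  0.2302] [ 0.6314 -0.2006  0.24  ]
side 0.24 84 [ 0.5916 -0.2346  0.24  ] [ 0.6328 -0.1965  0.2497]
```

View pics/s2.png

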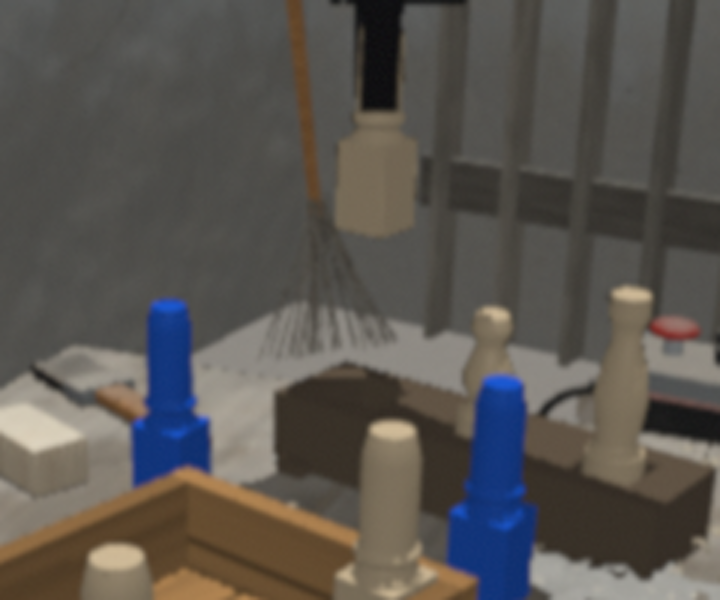

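```bash
cat > head.py <<'E'
from fit import *
def head(n,z0,z1,tool):
    p,d,K,M,c=cam(n);P=pts(d,K,M)
    q=edges(P,z0,z1,tool[0]-.03,tool[0]+.03,tool[1]-.03,tool[1]+.03)
    b=fit(lambda t,q:abs(sd(loc(q,t),.018,.018)),q,[tool[0],tool[1],np.radians(-8)],.001)
    # per-height lean
    m=(abs(P[...,0]-tool[0])<.03)&(abs(P[...,1]-tool[1])<.03)&(P[...,2]<z0)&(P[...,2]>z0-.03)
    print(n,"head off tool",(b.x[:2]-tool[:2]).round(4),"yaw",np.degrees(b.x[2]).round(1),len(q),np.median(b.fun).round(5),"zmin",np.nanmin(P[m][:,2]).round(4) if m.any() else None)
E
python3 - <<'E'
from head import *
o=env.get_obs()["tool_pos"]
for n in ("scene","side"):
  head(n,.163,.188,o); head(n,.188,.213,o)
E
```

```text
scene head off tool [-0.0024 -0.0016] yaw -6.7 351 0.0007 zmin 0.1585
scene head off tool [-0.0023 -0.0018] yaw -7.0 358 0.00068 zmin 0.1582
side head off tool [-0.0014 -0.0023] yaw -6.6 275 0.00066 zmin 0.1596
side head off tool [-0.0014 -0.0021] yaw -7.2 292 0.00059 zmin 0.1581
```

Emit:
{"op": "move_arm", "data": {
  "steps": [
    [[0.006, -0.011, 0], 0],
    [[0.018, -0.032, 0], 0.01],
    [[0.034, -0.06, 0], 0.02],
    [[0.05, -0.09, 0], 0.03],
    [[0.067, -0.12, 0], 0.037],
    [[0.084, -0.15, 0], 0.037],
    [[0.099, -0.177, 0], 0.037],
    [[0.111, -0.198, 0], 0.037],
    [[0.117, -0.209, 0], 0.037],
    [[0.1195, -0.2137, 0], 0.037],
    [[0.1195, -0.2137, 0], 0.037],
    [[0.1195, -0.2137, 0.02], 0.037],
    [[0.1195, -0.2137, 0.04], 0.037],
    [[0.1195, -0.2137, 0.055], 0.037],
    [[0.1195, -0.2137, 0.065], 0.037],
    [[0.1195, -0.2137, 0.07], 0.037],
    [[0.1195, -0.2137, 0.07], 0.037],
    [[0.1195, -0.2137, 0.07], 0.037]
  ]
}}

```text
time_s: 8.82
tool_pos: [0.5843, 0.0189, 0.1752]
tool_rot: [180.0, -0.1, 33.9]
force: [0.2, -0.6, 0.2]
grip_width: 0.0272
```

```bash
python3 - <<'E'
from head import *
o=env.get_obs()["tool_pos"];z=o[2]-.0845
for n in ("scene","side"):
  head(n,z+.004,z+.053,o)
p=cam("side")[0];cv2.imwrite("pics/s3.png",cv2.resize(p[120:320,190:430,::-1],None,fx=3,fy=3,interpolation=2))
delta(.5835,.019,.1035,33.9)
E
```

```text
scene head off tool [-0.0023 -0.0019] yaw -9.4 975 0.00061 zmin 0.0647
side head off tool [-0.0016 -0.0022] yaw -8.9 621 0.00043 zmin 0.0647
pos [0.5841 0.0189 0.1751] rot [ 1.7996e+02 -4.0000e-02  3.3880e+01] F [-0.6  1.4 -0.6] t 8.97
shift [-0.0005 -0.0005  0.0716] turn -0.0003
```

View pics/s3.png

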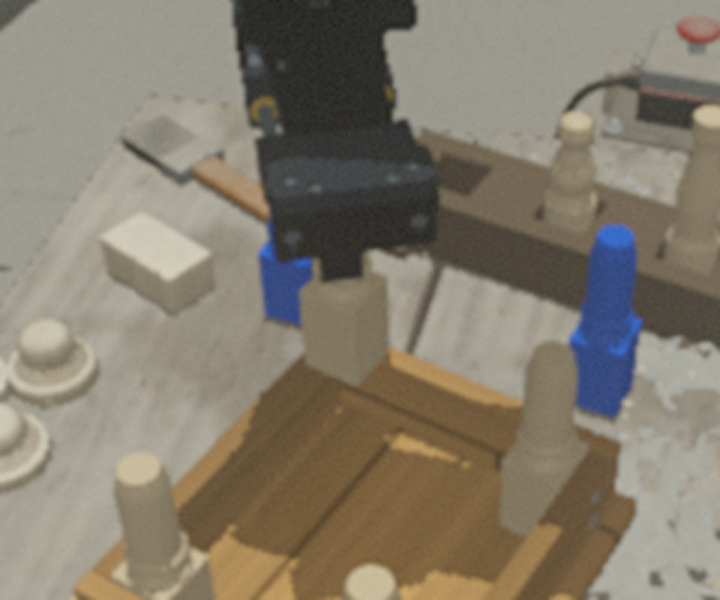

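Emit:
{"op": "move_arm", "data": {
  "steps": [
    [[0, 0, 0.01], 0],
    [[0, 0, 0.025], 0],
    [[0, 0, 0.04], 0],
    [[0, 0, 0.052], 0],
    [[0, 0, 0.061], 0],
    [[0, 0, 0.066], 0],
    [[0, 0, 0.069], 0],
    [[0, 0, 0.07], 0],
    [[0, 0, 0.07], 0],
    [[0, 0, 0.07], 0]
  ]
}}

```text
time_s: 10.22
tool_pos: [0.584, 0.0188, 0.1049]
tool_rot: [180.0, -0.0, 33.9]
force: [-0.4, -0.2, -0.6]
grip_width: 0.0271
```

Emit:
{"op": "move_arm", "data": {
  "steps": [
    [[0, 0, 0.001], 0],
    [[0, 0, 0.002], 0],
    [[0, 0, 0.003], 0],
    [[0, 0, 0.003], 0]
  ]
}}

```text
time_s: 10.72
tool_pos: [0.5841, 0.0188, 0.1024]
tool_rot: [180.0, -0.0, 33.9]
force: [-1.4, 0.1, 5.5]
grip_width: 0.0272
```

Emit:
{"op": "move_arm", "data": {
  "steps": [
    [[0, 0.002, 0], 0],
    [[0, 0.004, 0], 0],
    [[0, 0.006, 0], 0],
    [[0, 0.008, 0], 0],
    [[0, 0.009, 0], 0],
    [[0, 0.009, 0], 0]
  ]
}}

```text
time_s: 11.48
tool_pos: [0.5889, 0.0135, 0.1024]
tool_rot: [-179.9, -0.1, 33.9]
force: [-1.6, 2.4, 5.8]
grip_width: 0.0276
```

Emit:
{"op": "move_arm", "data": {
  "steps": [
    [[0, 0.001, 0], 0],
    [[0, 0.002, 0], 0],
    [[0, 0.003, 0], 0],
    [[0, 0.003, 0], 0],
    [[0, 0.003, 0], 0]
  ]
}}

```text
time_s: 12.1
tool_pos: [0.5903, 0.0116, 0.1024]
tool_rot: [-179.9, -0.1, 34.0]
force: [-2.8, 3.0, 6.1]
grip_width: 0.0271
```

Emit:
{"op": "move_arm", "data": {
  "steps": [
    [[0, 0.001, 0], 0],
    [[0, 0.002, 0], 0],
    [[0, 0.003, 0], 0],
    [[0, 0.003, 0], 0],
    [[0, 0.003, 0], 0]
  ]
}}

```text
time_s: 12.72
tool_pos: [0.5904, 0.0114, 0.1024]
tool_rot: [-179.6, 0.0, 34.0]
force: [-6.5, 6.0, 8.8]
grip_width: 0.0268
```

```bash
python3 - <<'E'
from head import *
o=env.get_obs();print(o["force"],o["wrist_torque"],o["tool_pos"],o["tool_rot"])
E
```

```text
[-6.50233686  5.96404956  8.83462894] [ 1.66372026  1.69751315 -0.05565097] [0.59042639 0.01141476 0.10244147] [-1.79648591e+02  1.73747303e-03  3.40481972e+01]
```

Emit:
{"op": "move_arm", "data": {
  "steps": [
    [[-0.0015, -0.0014, -0.001], 0],
    [[-0.0022, -0.0007, -0.001], 0],
    [[-0.0029, 0.0001, -0.001], 0],
    [[-0.0036, 0.0008, -0.001], 0],
    [[-0.0042, 0.0015, -0.001], 0],
    [[-0.0042, 0.0015, -0.001], 0]
  ]
}}

```text
time_s: 13.48
tool_pos: [0.5898, 0.0092, 0.1027]
tool_rot: [-179.6, -0.3, 34.1]
force: [0.1, 11.7, 0.8]
grip_width: 0.027
```

```bash
cat >> h.py <<'E'
def st():
    o=env.get_obs(); c,s=np.cos(np.radians(-9.07)),np.sin(np.radians(-9.07)); Q=np.array([[c,s],[-s,c]])
    print("t",o["time_s"],"stool-frame F",(Q@o["force"][:2]).round(1),o["force"][2].round(1),"M",(Q@o["wrist_torque"][:2]).round(2),o["wrist_torque"][2].round(2),"tool rel corner mm",(1000*Q@(o["tool_pos"][:2]-[.5878,.0079])).round(2),o["tool_pos"][2].round(4),o["tool_rot"].round(2))
E
python3 -c "
from h import *
st()"
```

```text
t 13.475 stool-frame F [-1.7 11.5] 0.8 M [2.77 0.47] -0.13 tool rel corner mm [1.76 1.62] 0.1027 [-179.65   -0.31   34.05]
```

Emit:
{"op": "move_arm", "data": {
  "steps": [
    [[0.0007, 0.0007, 0.001], 0],
    [[0.0015, 0.0014, 0.001], 0],
    [[0.0022, 0.002, 0.001], 0],
    [[0.0029, 0.0027, 0.001], 0],
    [[0.0029, 0.0027, 0.001], 0],
    [[0.0029, 0.0027, 0.001], 0]
  ],
  "squeeze": 60
}}

```text
time_s: 14.22
tool_pos: [0.5903, 0.0093, 0.1025]
tool_rot: [-179.4, 0.1, 34.1]
force: [-11.5, 11.7, 13.0]
grip_width: 0.0267
```

```bash
python3 -c "
from h import *
st()"
```

```text
t 14.225 stool-frame F [-13.2   9.7] 13.0 M [2.48 3.11] -0.16 tool rel corner mm [2.21 1.78] 0.1025 [-1.7943e+02  7.0000e-02  3.4080e+01]
```

Emit:
{"op": "move_arm", "data": {
  "steps": [
    [[-0.0007, 0, 0], 0],
    [[-0.0014, 0.0002, 0], 0],
    [[-0.0014, 0.0002, 0], 0],
    [[-0.0014, 0.0002, 0], 0],
    [[-0.0014, 0.0002, 0], 0]
  ]
}}

```text
time_s: 14.85
tool_pos: [0.5902, 0.0093, 0.1025]
tool_rot: [-179.4, -0.1, 34.1]
force: [-8.7, 13.0, 10.9]
grip_width: 0.0268
```

```bash
python3 - <<'E'
from head import *
st(); o=env.get_obs()["tool_pos"]
for n in ("scene","side"):
  for a,b in [(.022,.045),(.045,.071),(.022,.071)]: head(n,a,b,o)
p=cam("side")[0];a=p[150:300,210:390,::-1]
q=cam("scene")[0][130:280,200:380,::-1]
cv2.imwrite("pics/s4.png",cv2.resize(np.hstack([a,q]),None,fx=2.2,fy=2.2,interpolation=2))
st()
E
```

```text
t 14.85 stool-frame F [-10.6  11.5] 10.9 M [2.8  2.56] -0.24 tool rel corner mm [2.18 1.77] 0.1025 [-1.7944e+02 -9.0000e-02  3.4110e+01]
scene head off tool [-0.0031 -0.0011] yaw -9.6 436 0.00064 zmin 0.0156
scene head off tool [-0.0028 -0.0011] yaw -9.0 731 0.00104 zmin 0.0151
scene head off tool [-0.003  -0.0011] yaw -99.0 1151 0.00084 zmin 0.0154
side head off tool [-0.0022 -0.0012] yaw -98.9 322 0.00064 zmin 0.0162
side head off tool [-0.0019 -0.0015] yaw -8.6 468 0.00088 zmin 0.0157
side head off tool [-0.002  -0.0014] yaw -8.9 811 0.0008 zmin 0.016
t 15.25 stool-frame F [-9.8 11.2] 11.0 M [2.82 2.55] -0.21 tool rel corner mm [2.19 1.75] 0.1025 [-1.7944e+02 -9.0000e-02  3.4110e+01]
```

View pics/s4.png

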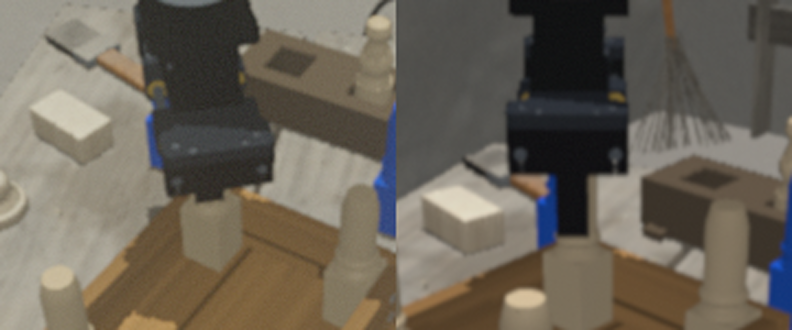

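The head sits in the corner to within about 0.3 mm, at the rails' yaw, and pushes steadily on both rails. I'm handing the job in now.

```bash
python3 -c "
from h import *
st(); print(env.sign_off())"
```

```text
t 15.25 stool-frame F [-9.8 11.2] 11.0 M [2.82 2.55] -0.21 tool rel corner mm [2.19 1.75] 0.1025 [-1.7944e+02 -9.0000e-02  3.4110e+01]
the job is handed in; nothing more can be done
None
```

The leg stands head down in the empty corner. The gripper still holds it at 60 N and presses it against both rails. I handed the job in at 15.3 s.

**Last checks:**
- **Position:** the two cameras put the head within 1 mm of the open corner (about 0.2 mm on average). Its yaw reads about -9.0°, against about -9.1° for the stool.
- **Force:** the reaction is steady at about 10 N from the far rail, 11 N from the right rail and 11 N upwards. My first push touched only the far rail. I corrected it by pushing towards the right rail separately until that one pushed back too.
- **Tilt:** under load the tool leans outwards by about 0.6°, so the leg may be off vertical by about that much. The cameras could not resolve so small a lean in the leg itself.
- **Bystanders:** the finial was still standing in its socket in the last pictures. The spindle was mostly out of frame there and was last seen standing just before I lowered the leg. The arm never touched either of them, nor the blue look-alikes.

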